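Turn the capsule carousel to its second stop and let the lock drop home

ROBOT

A 6-joint arm with a two-finger parallel gripper is mounted at the origin on the work surface. World frame = base frame: x ahead of the robot, y to its left, z up, the work surface at z = 0. Lengths are in mm, angles in rad, forces in N, time in s.
With the tool pointing down it reaches from about 400 to 925 mm from the base axis. Payload 12.5 kg.
Tool frame: the origin (TCP) lies midway between the tips of the shut fingers; the grasp point (between the pads) lies 19 mm behind it; z points along the fingers, y is the line along which they close (so a half turn about z gives the same grasp; the last joint's range is limited). The gripper opens to 95 mm and grips with 3 to 60 N. Pads are 20 mm wide; open, the fingers measure 119 mm over their backs; the gripper's body (75 mm by 180 mm) begins 59 mm behind the grasp point.
Start: joints at [-1.391, 0.491, 1.559, -0, 1.092, -0.106], TCP at [176.226, -599.659, 214.661] pointing down, gripper open.
Joint ranges: [-3.1, 3.1], [-0.84, 2.19], [0.05, 2.79], [-1.13, 4.28], [0.06, 2.93], [-2.69, 2.69]. Speed limits (rad/s): [2.22, 2.22, 2.79, 3.14, 3.14, 3.14].

INTERFACE

Orientations are given as [roll, pitch, yaw] about the fixed x, y, z axes, in that order (R = Rz(yaw) Ry(pitch) Rx(roll)).
In Python, from cell import env gives the robot as it stands.
- The arm moves only by the shell command python3 -m inch 'ROWS'. ROWS is JSON, a list of rows, each a list of 7 numbers: the turn, a rotation vector about the tool's x, y, z in rad, then the shift along the tool's x, y, z in cm, then the closure, from -1 (fully open) to 1 (shut). A call has 1 to 20 rows; each row shifts and turns the commanded pose from where the row before left it, along the tool's axes as they then stand; what a row does not reach is not made up. A row lasts 1/8 s, in which the tool goes at most 62.5 mm and 10.7 degrees, less where a joint would pass 70% of its speed; a pose out of reach is approached as far as the arm can. A call with a gripper value outside its range is refused whole. The fingers move at their own pace and stop on an object; the grip force is fixed at half the most. Time passes only in rows, so rows that do not move let the fingers close. It gives the time, the measured TCP pose, the force, the opening and the grip force at its end, in the units of the state.
- env.state(): the state, without advancing time (a new reading comes with each control period).
- env.read_camera(name): name is "scene" or "top"; returns a dict with "img" (400x640x3 uint8, red, green, blue), "depth" (400x640 float32, mm along the optical axis (not along the pixel's ray), 0 where there is no reading), "fx", "fy", "cx", "cy" (pixels), "position" and "orientation" of the camera in the world. Camera axes: x right, y down, z forward; pixel columns grow to the right and rows downward; lengths in mm; the calibration is good to about 2 mm. A picture is of the moment at which its call begins.
- env.job_done(): hands the job in; it is judged then, once.
Trained networks look in a picture, given as the dict that the camera call returned (one of the last four; its "shot" number tells which), for a name from the list of things; names that differ only in an ending like _2 or _b are one class to them, and where a whole thing is asked for, a point or a joint stands for the part that bears it (a point fixed in the world has none). Each returns a list of dicts, best first, with "score" (0 to 1); they miss things now and then, are a little off and sometimes report something else, mostly with a low value. They report only what shows in the picture. A call takes as long as a camera call. They do not tell look-alikes from the thing itself.
- env.find_in(picture, target): "centre" ([x, y, z] in mm, in the coordinates of the camera as it stood for that picture, good to about 4 mm: the middle of the surface that is visible of it).
- env.trace(picture, target): "mask" (400x640 bool, what is visible of it).
The state is a dict: "t": time; "joints": joint angles; "qvel": joint speeds; "tau": joint torques, N m; "eef_pos": TCP position; "tcp_rot": TCP orientation; "ft_force": force on the tool from outside, world axes, zero at the start; "moment": the same for the moment, N m; "opening": opening from 0.0 (shut) to 1.0 (fully open); "grip_force": force on a finger pad.
Only numpy, scipy, OpenCV 4.12 (cv2) and the standard library are available. Lean on these libraries where they do the work, as an engineer would, in place of code of your own. Each camera call takes 0.05 s, during which the arm holds its last target. There are 200 camera calls.

TASK

First move the orange pot with the dark wooden lid, which stands in the way of the capsule carousel's tab, onto the cork mat, upright and wholly on it. Then lift the carousel's lock knob to free it and turn the carousel counter-clockwise (seen from above) to its second stop, until the lock drops fully home there; the hole is out of sight, so feel for it, do not force the carousel once it has locked, and leave the mill, the tumbler and the shaker alone.

Things in the scene. Friction and masses are not known exactly. Their poses are not given: they have to be found in the camera images.
- base: Round steel foot of the capsule carousel, 252 mm across, 21 mm high, fixed. Origin on the turning axis at worktop height; z up. At angle 0 the arm with knob and tab points along the foot's own -x. Inside, hidden by the turntable, runs a level track for the lock pin with just two lock holes; the second is at a different place each time, from 1.10 to 1.60 rad on from the first, unseen.
- carousel (a joint): Angle of the black turntable (246 mm across, top at z = 30 mm; capsule rack within 61 mm of the axis, to z = 58 mm, its centre post to 82 mm), rad. 0 = first stop, locked at the start; grows counter-clockwise seen from above; ends at 1.75. Light friction: 1 N at the tab, to 3 N with the pin rubbing on the track; it stays where it is left.
- plunger (a joint): Height of the sprung lock plunger, m: 0 = home (pin 10 mm deep in a hole, carousel locked with 0.025 rad of play), 0.010 = pin resting on the track, 0.024 = fully raised. Spring pushes down, 5 to 8 N. Let go between holes, the pin rests on the track, slides along as the carousel turns, and snaps down over a hole, stopping it dead. Raised, 10 mm more red stem shows under the knob.
- pin: Steel lock pin, 10 mm across, round-tipped, under the knob and carried up and down with the plunger, 105 mm from the turning axis; the holes are 15 mm wide. Origin on the pin's axis, at worktop height when home. Forcing the locked carousel would bend it: keep pushes on the tab under about 40 N.
- knob (a point): Centre of the top face of the plunger's steel knob: upright round grip 28 mm in diameter, side from z = 60 to 80 mm when home (this point at 80 mm), 105 mm from the turning axis. Below it the stem, and from z = 30 to 46 mm a bush 26 mm across. Can be pinched from above, fingers to either side along the direction of turning.
- tab (a point): Centre of the top edge of the orange push tab on the carousel's black arm: upright plate 42 mm long along the arm (138 to 180 mm from the turning axis), 12 mm thick, top at z = 65 mm, on the arm (24 mm wide, z 22 to 30 mm). This point is 160 mm from the axis, in line with the knob. Pushed sideways it turns the carousel.
- pot: Orange pot with a flat dark wooden lid, 52 mm in diameter, 72 mm high, 0.2 to 0.4 kg, loose on the worktop, in the way of the tab about 0.75 rad on from the first stop. Origin at the centre of its underside; z up.
- mat: Square cork mat, 130 mm wide, 4 mm thick, fixed to the worktop on the robot's right. Origin at the centre of its underside; its top is 4 mm above it.
- mill: Orange pepper mill, 52 mm in diameter, 150 mm high, loose; to be left alone. Origin at the centre of its underside.
- tumbler: Glass tumbler, 68 mm in diameter, 90 mm high, loose; to be left alone. Origin at the centre of its underside.
- shaker: Red shaker, 48 mm in diameter, 97 mm high, loose; to be left alone. Origin at the centre of its underside.
Not all that is in view belongs to the job. Leave any purple look-alike of the pot alone.

How it is judged (in metres and radians):
On the way, in this order (a step that is already met when the one before it is completed fails the run):
1. the pot stands upright on the mat, released, while the carousel is still at its first stop (x of pot in the frame of mat between -0.04 and 0.04 m and y of pot in the frame of mat between -0.04 and 0.04 m and height (world z) of pot below 0.01 m and angle between pot's own z axis and vertical below 0.1 rad and contact force between pot and the fingers below 0.1 N and value of joint carousel below 0.1 rad), for 0.2 s.
2. the lock is lifted out of its first hole and the carousel turned off it (value of joint plunger above 0.008 m and value of joint carousel above 0.12 rad), for 0.1 s.
At the end, for the whole second after the job is handed in: The carousel stands at its second stop (beyond 1.03 rad, at rest) with the lock plunger within 2 mm of home; the pot stands upright (within 0.1 rad) at rest on the mat, its centre within 40 mm of the mat's along each side of the mat (value of joint carousel above 1.03 rad and value of joint plunger below 0.002 m and velocity of joint carousel between -0.03 and 0.03 rad/s and x of pot in the frame of mat between -0.04 and 0.04 m and y of pot in the frame of mat between -0.04 and 0.04 m and height (world z) of pot below 0.01 m and angle between pot's own z axis and vertical below 0.1 rad and linear speed of pot below 0.02 m/s); the robot touches nothing.
It fails at once if the locked carousel is forced: more than 90 N on the lock pin (contact force between pin and base above 90 N).
It fails at once if the pot is tipped over (angle between pot's own z axis and vertical above 0.7 rad).
It fails at once if a bystander is moved by more than 30 mm or tipped (distance of any of mill, tumbler, shaker from where it was at the start of the episode above 0.03 m or angle between any of mill, tumbler, shaker's own z axis and vertical above 0.4 rad).
It also fails if it takes over 62 s, if anything falls off the work surface, if the arm or the gripper's body presses on something with over 40 N, if the wrist force passes 120 N, or if a joint passes its speed limit or range.

## Working session

There is one attempt and no reset: what is moved stays moved. The work goes in short steps, Python scripts to look and compute and a shell command to move; the robot and the scene stay as the last step left them, time stands still between calls to the robot, and variables do not carry over. Pictures are saved under pics/ and viewed, at most 10 in all, crops included, and the job is handed in when it is done.

```bash
mkdir -p pics; cat > h.py <<'E'
from cell import env
import numpy as np, cv2
from scipy.spatial.transform import Rotation as R
def rot(o):
    o=np.array(o,float)
    if o.shape==(3,3): return o
    return (R.from_euler('xyz',o) if o.size==3 else R.from_quat(o)).as_matrix()
def w(p,c): return rot(p['orientation'])@np.array(c)+np.array(p['position'])
def px(p,c): return [int(p['fx']*c[0]/c[2]+p['cx']),int(p['fy']*c[1]/c[2]+p['cy'])]
def cloud(p):
    d=p['depth']; v,u=np.mgrid[:400,:640]
    c=np.stack([(u-p['cx'])/p['fx']*d,(v-p['cy'])/p['fy']*d,d],-1)
    return c@rot(p['orientation']).T+np.array(p['position'])
def save(p,n,crop=None,s=1):
    i=p['img'][:,:,::-1]
    if crop: i=i[crop[1]:crop[3],crop[0]:crop[2]]
    cv2.imwrite('pics/'+n,cv2.resize(i,None,fx=s,fy=s,interpolation=cv2.INTER_CUBIC))
E
python3 - <<'E'
from h import *
print(env.state())
for n in("top","scene"):
    p=env.read_camera(n); save(p,n+'1.png'); print(n,p['position'],p['orientation'],p['fx'])
    for t in("base","carousel","knob","tab","pot","mat","mill","tumbler","shaker"):
        print(t,[(round(f['score'],2),px(p,f['centre']),w(p,f['centre']).round()) for f in env.find_in(p,t)[:4]])
E
```

```text
{'t': 0.0, 'joints': array([-1.39058355e+00,  4.91526028e-01,  1.55945290e+00, -2.20118446e-05,
        1.09170295e+00, -1.05588976e-01]), 'qvel': array([ 1.74383018e-05, -2.82667975e-04, -1.39784438e-03,  1.45451055e-03,
        1.06807199e-03,  8.19344874e-04]), 'tau': array([-2.70351984e-04, -6.12632990e+01, -2.58179820e+01,  6.92579267e-02,
        4.82131785e-02, -8.22820152e-05]), 'eef_pos': array([ 176.18287729, -599.39555989,  214.08139558]), 'tcp_rot': array([-3.14050744e+00, -9.53823628e-05,  2.85811862e-01]), 'ft_force': array([ 0.37555206,  0.16192479, -0.01452793]), 'moment': array([-0.00493569, -0.00340019, -0.00276804]), 'grip_force': 0.0, 'opening': 0.9991827242307592}
top [ 469.33545188   45.85433773 1310.73485191] [-3.07816422e+00  1.04597848e-03 -1.58030766e+00] 416.387755332083
base [(0.85, [296, 169], array([644., 121.,  36.])), (0.45, [433, 160], array([ 665., -297.,   51.]))]
carousel [(0.78, [296, 171], array([638., 120.,  27.]))]
knob [(0.71, [296, 170], array([639., 120.,  32.])), (0.55, [295, 201], array([543., 123.,  76.])), (0.49, [296, 171], array([637.,
[... 426 characters left out ...]
9.,  61.]))]
scene [1087.30192908  603.06679155 1006.29192447] [-2.45701921 -0.00415634  2.39649857] 512.0854698492162
base [(0.83, [317, 250], array([656., 134.,  32.]))]
carousel [(0.89, [317, 250], array([653., 130.,  24.]))]
knob [(0.2, [317, 250], array([654., 131.,  28.]))]
tab [(0.62, [317, 251], array([657., 134.,  30.]))]
pot [(0.85, [319, 186], array([540.,  15.,  60.])), (0.72, [298, 157], array([509., -97.,  54.]))]
mat [(0.86, [261, 117], array([ 457., -319.,    9.]))]
mill [(0.73, [462, 270], array([494., 401.,  90.]))]
tumbler [(0.79, [205, 147], array([ 669., -279.,   62.])), (0.46, [318, 185], array([539.,  11.,  62.]))]
shaker [(0.85, [414, 311], array([618., 384.,  50.]))]
```

View pics/top1.png

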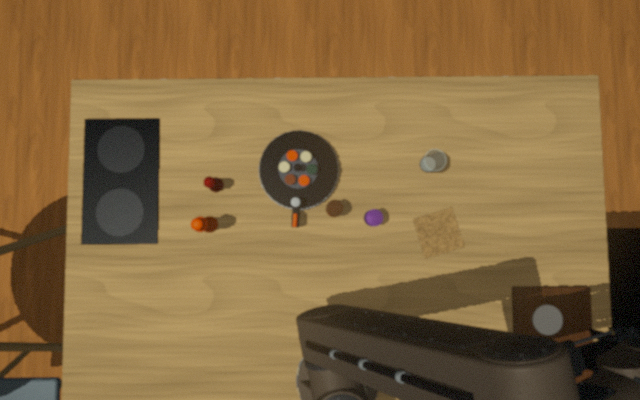

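View pics/scene1.png

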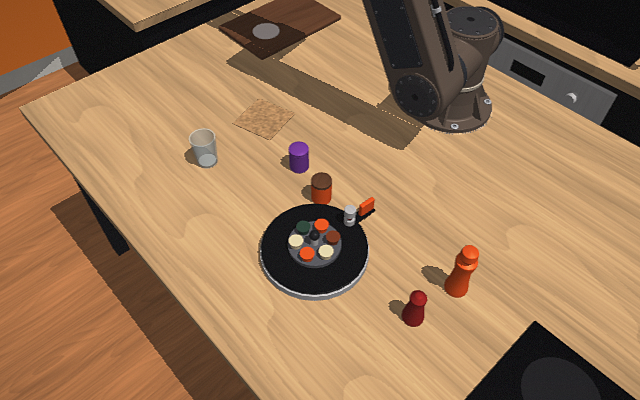

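The top view shows the carousel at (299,168), the knob at (295,201) and the tab at (295,217). Things that could be taken for the pot:
- dark-lidded pot at (335,208), scene (321,188)
- purple look-alike at (374,217), scene (298,157)
- orange mill at (200,225), scene (462,270)

I choose the dark-lidded orange one, scene (321,188), and will check it in a close crop.

```bash
python3 - <<'E'
from h import *
for n in("top","scene"):
    p=env.read_camera(n); P=cloud(p)
    if n=="scene": save(p,'crop1.png',(240,120,420,300),3)
    def sel(c,r,z0,z1):
        q=P[(np.hypot(P[...,0]-c[0],P[...,1]-c[1])<r)&(P[...,2]>z0)&(P[...,2]<z1)]
        return q
    for nm,c,r,z0,z1 in(("pot",(522,10),40,62,85),("turnt",(643,116),140,23,38),("post",(643,116),25,72,92),("knob",(540,123),30,70,95),("tab",(487,123),35,52,75),("mat",(447,-317),110,3,8)):
        q=sel(c,r,z0,z1)
        if len(q)<4: print(n,nm,len(q));continue
        (x,y),rr=cv2.minEnclosingCircle(q[:,:2].astype(np.float32))
        rc=cv2.minAreaRect(q[:,:2].astype(np.float32))
        print(n,nm,len(q),'mec',round(x,1),round(y,1),round(rr,1),'med',np.median(q,0).round(1),'zmax',q[:,2].max().round(1),'rect',np.round(rc[0],1),np.round(rc[1],1),round(rc[2],1))
    for f in env.trace(p,"mat")[:1]:
        q=P[f['mask']]; q=q[np.abs(q[:,2])<15].astype(np.float32); print('mat mask',cv2.minAreaRect(q[:,:2]),np.median(q,0))
    q=P[(P[...,0]>350)&(P[...,0]<800)&(P[...,1]>150)&(P[...,1]<250)];print('table z',np.median(q[:,2]))
E
```

```text
top pot 235 mec 522.0 7.7 25.7 med [521.9   7.6  69.5] zmax 78.6 rect [522.    7.4] [48. 48.] 89.5
top turnt 3794 mec 636.0 116.7 132.9 med [643.4 116.2  29.1] zmax 38.0 rect [645.9 117.3] [243.6 245.5] 52.9
top post 43 mec 645.6 117.7 11.4 med [644.7 116.7  78.6] zmax 84.7 rect [645.  118.4] [18.8 21.2] 2.2
top knob 67 mec 540.7 124.8 13.8 med [540.4 123.3  79.4] zmax 86.7 rect [540.6 124.1] [25.3 25. ] 26.2
top tab 57 mec 485.9 126.3 20.0 med [487.3 127.5  63.8] zmax 71.9 rect [486.1 127.8] [12.3 39.5] 85.6
top mat 945 mec 447.5 -317.6 109.1 med [ 446.1 -319.6    4.6] zmax 8.0 rect [ 447.6 -314.7] [205.5 208.8] 82.0
mat mask ((506.012451171875, 27.735824584960938), (0.0, 0.0), 0.0) [506.01245   27.735825   4.596931]
table z 1.3137498509721581
scene pot 297 mec 528.2 6.8 27.4 med [530.8  10.3  70.4] zmax 77.2 rect [528.7   7.8] [52.5 48.8] 47.9
scene turnt 5894 mec 639.9 114.8 136.6 med [667.1 134.4  29.6] zmax 38.0 rect [643.9 108.8] [267.8 243.1] 45.9
scene post 72 mec 651.6 117.2 11.4 med [653.4 118.5  77.2] zmax 83.4 rect [652.4 118. ] [17.2 22.3] 42.5
scene knob 114 mec 547.8 123.5 14.7 med [548.  124.9  78.4] zmax 83.0 rect [547.1 123.3] [26.1 26.8] 2.2
scene tab 108 mec 493.2 127.4 21.7 med [494.2 129.   62.9] zmax 68.6 rect [493.1 127.1] [14.1 42.9] 88.1
scene mat 907 mec 447.4 -317.5 109.3 med [ 454.7 -318.3    4.7] zmax 8.0 rect [ 450.7 -316.6] [207.2 200.6] 49.7Traceback (most recent call last):
  File "<stdin>", line 15, in <module>
cv2.error: OpenCV(4.12.0) /io/opencv/modules/imgproc/src/convhull.cpp:143: error: (-215:Assertion failed) total >= 0 && (depth == CV_32F || depth == CV_32S) in function 'convexHull'
```

View pics/crop1.png

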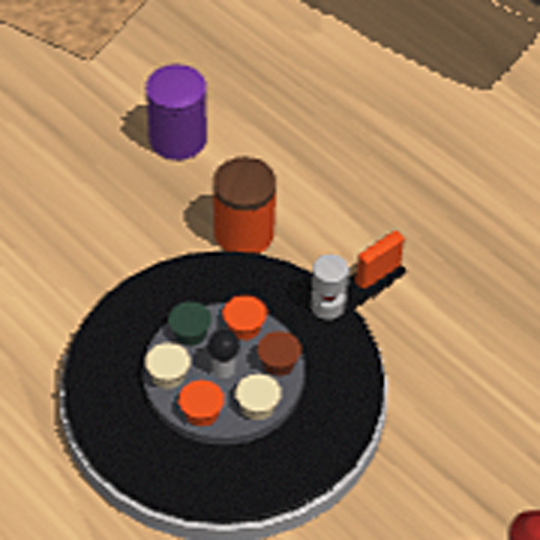

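The crop shows the orange pot with a dark wooden lid in the middle, at crop (244,205). It is clear of the purple look-alike at (177,110) and of the knob and tab. The cameras differ by about 6 mm in x, so I take the mean: pot (525,7), axis (648,117), knob (544,124), all matching the given sizes.

```bash
python3 -m inch '[[0,0,-0.147,0,0,0,-1],[0,0,-0.147,0,0,0,-1],[0,0,-0.147,0,0,0,-1],[0,0,0,4.74,-1.58,0.5,-1],[0,0,0,4.74,-1.58,0.5,-1],[0,0,0,4.74,-1.58,0.5,-1],[0,0,0,4.74,-1.58,0.5,-1],[0,0,0,4.74,-1.58,0.5,-1],[0,0,0,4.74,-1.58,0.5,-1],[0,0,0,4.74,-1.58,0.5,-1],[0,0,0,4.74,-1.58,0.5,-1],[0,0,0,4.74,-1.58,0.5,-1],[0,0,0,4.74,-1.58,0.5,-1],[0,0,0,4.74,-1.58,0.5,-1],[0,0,0,4.74,-1.58,0.5,-1],[0,0,0,4.74,-1.58,0.5,-1],[0,0,0,4.74,-1.58,0.5,-1],[0,0,0,0,0,0,-1]]'
```

```text
t: 3.45
eef_pos: [526.1, 9.0, 144.2]
tcp_rot: [3.142, -0.0, 0.73]
ft_force: [-0.9, -0.6, -0.2]
opening: 0.998
grip_force: 0.0
```

```bash
python3 -m inch '[[0,0,0,-0.1,0,3.5,-1],[0,0,0,0,0,3.5,-1],[0,0,0,0,0,2.5,-1],[0,0,0,0,0,1.3,-1],[0,0,0,0,0,0,-1],[0,0,0,0,0,0,1],[0,0,0,0,0,0,1],[0,0,0,0,0,0,1],[0,0,0,0,0,0,1],[0,0,0,0,0,0,1],[0,0,0,0,0,0,1]]'
```

```text
t: 4.82
eef_pos: [524.3, 6.0, 36.7]
tcp_rot: [-3.141, 0.0, 0.727]
ft_force: [-1.9, 1.0, 3.2]
opening: 0.54
grip_force: 30.0
```

```bash
python3 -m inch '[[0,0,0,0,0,-2,1],[0,0,0,0,0,-4,1],[0,0,0,0,0,-4,1],[0,0,0,0,0,-2,1],[0,0,0,-3.38,2.39,0,1],[0,0,0,-3.38,2.39,0,1],[0,0,0,-3.38,2.39,0,1],[0,0,0,-3.38,2.39,0,1],[0,0,0,-3.38,2.39,0,1],[0,0,0,-3.38,2.39,0,1],[0,0,0,-3.38,2.39,0,1],[0,0,0,-3.38,2.39,0,1],[0,0,0,0,0,0,1],[0,0,0,0,0,4,1],[0,0,0,0,0,4,1],[0,0,0,0,0,2,1],[0,0,0,0,0,0,1]]'
```

```text
t: 6.95
eef_pos: [448.8, -315.5, 55.2]
tcp_rot: [-3.138, 0.0, 0.727]
ft_force: [0.3, 0.2, -3.6]
opening: 0.536
grip_force: 30.0
```

```bash
python3 -m inch '[[0,0,0,0,0,0.7,1],[0,0,0,0,0,0.5,1],[0,0,0,0,0,0.2,1],[0,0,0,0,0,0,1],[0,0,0,0,0,0,-1],[0,0,0,0,0,0,-1],[0,0,0,0,0,0,-1],[0,0,0,0,0,0,-1],[0,0,0,0,0,-3,-1],[0,0,0,0,0,-4,-1],[0,0,0,0,0,-4,-1],[0,0,0,0,0,0,-1]]'; python3 - <<'E'
from h import *
p=env.read_camera("scene"); P=cloud(p); save(p,'mat.png',(180,60,400,220),3)
for f in env.find_in(p,"pot"): print(f['score'],px(p,f['centre']),w(p,f['centre']))
q=P[(np.hypot(P[...,0]-449,P[...,1]+317)<60)&(P[...,2]>65)&(P[...,2]<85)]
print(cv2.minEnclosingCircle(q[:,:2].astype(np.float32)) if len(q)>3 else len(q), q[:,2].max() if len(q) else 0)
E
```

```text
t: 8.45
eef_pos: [450.3, -317.4, 155.3]
tcp_rot: [3.136, -0.001, 0.727]
ft_force: [0.2, 0.7, 0.3]
opening: 1.0
grip_force: 0.0
0.85 [261, 108] [ 463.03760688 -305.29409113   57.18609115]
0.56 [299, 157] [508.80434089 -95.35104057  54.92521166]
((454.1856384277344, -317.3077087402344), 28.364179611206055) 80.88078451331228
```

View pics/mat.png

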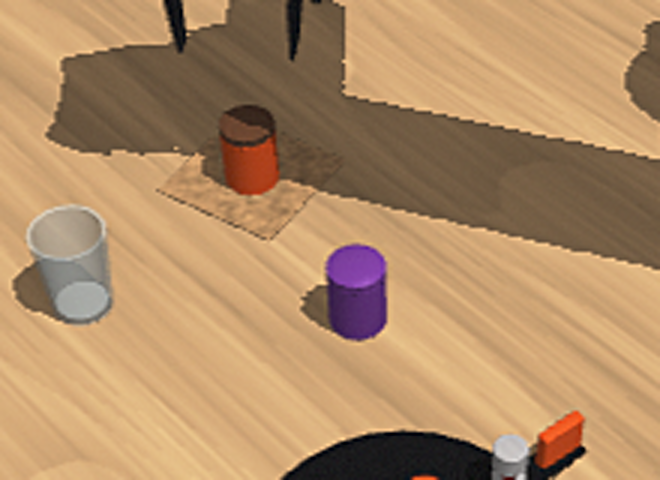

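The picture shows the pot upright on the mat at crop (248,150), fully inside it, and nothing else has moved. Next is the knob.

```bash
python3 -m inch '[[0,0,0.157,0,0,0,-1],[0,0,0.157,0,0,0,-1],[0,0,0.157,0,0,0,-1],[0,0,0.157,0,0,0,-1],[0,0,0.159,0,0,0,-1],[0,0,0,0.67,-4.46,0,-1],[0,0,0,0.67,-4.46,0,-1],[0,0,0,0.67,-4.46,0,-1],[0,0,0,0.67,-4.46,0,-1],[0,0,0,0.67,-4.46,0,-1],[0,0,0,0.67,-4.46,0,-1],[0,0,0,0.67,-4.46,0,-1],[0,0,0,0.67,-4.46,0,-1],[0,0,0,0.67,-4.46,0,-1],[0,0,0,0.67,-4.46,0,-1],[0,0,0,0,0,0,-1]]'
```

```text
t: 10.55
eef_pos: [542.7, 126.8, 150.9]
tcp_rot: [3.141, 0.002, -0.057]
ft_force: [-0.1, -1.0, 0.5]
opening: 1.002
grip_force: 0.0
```

```bash
python3 -m inch '[[0,0,0,0.1,0.1,3.5,-1],[0,0,0,0,0,3.5,-1],[0,0,0,0,0,2,-1],[0,0,0,0,0,0.8,-1],[0,0,0,0,0,0,-1],[0,0,0,0,0,0,-1]]'; python3 - <<'E'
from h import *
p=env.read_camera("scene"); save(p,'knob.png',(260,130,440,290),3)
E
```

```text
t: 11.3
eef_pos: [544.3, 123.3, 55.2]
tcp_rot: [-3.142, -0.001, -0.06]
ft_force: [0.3, -0.5, 1.3]
opening: 0.999
grip_force: 0.0
```

View pics/knob.png

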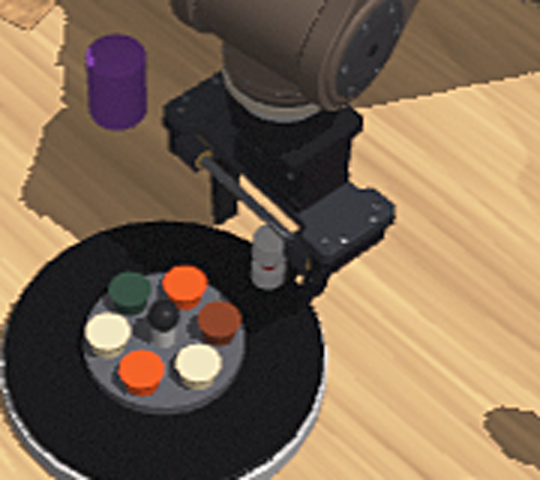

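The knob at crop (268,257) stands between the open fingers. Closing.

```bash
python3 -m inch '[[0,0,0,0,0,0.3,-1],[0,0,0,0,0,0,0.2],[0,0,0,0,0,0,1],[0,0,0,0,0,0,1],[0,0,0,0,0,0,1],[0,0,0,0,0,0,1],[0,0,0,0,0,0,1],[0,0,0,0,0,0,1]]'
```

```text
t: 12.35
eef_pos: [544.1, 123.4, 51.6]
tcp_rot: [3.142, -0.0, -0.06]
ft_force: [0.8, -0.2, 0.4]
opening: 0.322
grip_force: 0.0
```

```bash
python3 -m inch '[[0,0,0,0,0,0,1],[0,0,0,0,0,0,1]]'
```

```text
t: 12.6
eef_pos: [544.0, 123.4, 51.6]
tcp_rot: [3.141, -0.0, -0.06]
ft_force: [0.3, -0.1, 0.3]
opening: 0.286
grip_force: 30.0
```

Gripped (27 mm). Lift 18 mm.

```bash
python3 -m inch '[[0,0,0,0,0,-0.6,1],[0,0,0,0,0,-0.6,1],[0,0,0,0,0,-0.6,1],[0,0,0,0,0,0,1]]'
```

```text
t: 13.1
eef_pos: [544.0, 123.4, 69.9]
tcp_rot: [3.141, -0.0, -0.06]
ft_force: [1.6, -0.2, -8.3]
opening: 0.289
grip_force: 30.0
```

```bash
python3 -m inch '[[0,0,-0.1,0.05,1.05,0,1],[0,0,-0.1,0.05,1.05,0,1],[0,0,0,0,0,0,1]]'; python3 -c "
import numpy as np
c=np.array([648.5,117.5]);d=np.array([544.,123.4])-c
for a in(.1,.2,.3,.9,1.0):
  print(a,c+[d[0]*np.cos(a)-d[1]*np.sin(a),d[0]*np.sin(a)+d[1]*np.cos(a)])"
```

```text
t: 13.48
eef_pos: [544.8, 102.1, 69.4]
tcp_rot: [3.141, 0.0, 0.139]
ft_force: [1.6, 0.3, -8.3]
opening: 0.283
grip_force: 30.0
0.1 [543.93304757 112.93793254]
0.2 [544.91089356 102.52144774]
0.3 [546.92376767  92.25462369]
0.9 [578.92012955  39.30983676]
1.0 [587.07373023  32.75406569]
```

```bash
python3 -m inch '[[0,0,-0.1,0.05,1.05,0,1],[0,0,-0.1,0.05,1.05,0,1],[0,0,-0.1,0.05,1.05,0,1],[0,0,-0.1,0.05,1.05,0,1],[0,0,0,0,0,0,1]]'
```

```text
t: 14.1
eef_pos: [558.6, 63.1, 69.4]
tcp_rot: [-3.141, 0.0, 0.537]
ft_force: [1.4, 0.8, -8.8]
opening: 0.286
grip_force: 30.0
```

```bash
python3 -m inch '[[0,0,-0.1,0.05,1.05,0,1],[0,0,-0.1,0.05,1.05,0,1],[0,0,-0.1,0.05,1.05,0,1],[0,0,-0.1,0.05,1.05,0,1],[0,0,0,0,0,0,1]]'
```

```text
t: 14.72
eef_pos: [586.5, 32.6, 69.3]
tcp_rot: [-3.141, 0.0, 0.936]
ft_force: [0.9, 2.4, -8.1]
opening: 0.287
grip_force: 30.0
```

```bash
python3 -m inch '[[0,0,0,0,0,0.7,1],[0,0,0,0,0,0,1],[0,0,0,0,0,0,-0.2],[0,0,0,0,0,0,-0.2],[0,0,0,0,0,0,-0.2],[0,0,0,0,0,0,-0.2],[0,0,0,0,0,-3.0,0],[0,0,0,0,0,-3.0,1],[0,0,0,-2.7,-1.6,0,1],[0,0,0,-2.8,-1.6,0,1],[0,0,0,0,0,0,1],[0,0,0,0,0,0,1]]'; python3 - <<'E'
from h import *
for n in("top","scene"):
    p=env.read_camera(n); P=cloud(p)
    if n=='scene': save(p,'rel.png',(230,110,430,300),3)
    for nm,c,r,z0,z1 in(("knob",(587,33),30,78,100),("tab",(555,-14),40,52,75)):
        q=P[(np.hypot(P[...,0]-c[0],P[...,1]-c[1])<r)&(P[...,2]>z0)&(P[...,2]<z1)]
        if len(q)>4: print(n,nm,len(q),np.median(q,0).round(1),cv2.minEnclosingCircle(q[:,:2].astype(np.float32)))
E
```

```text
t: 16.23
eef_pos: [529.3, 6.6, 122.9]
tcp_rot: [3.141, -0.001, 0.939]
ft_force: [-0.7, 0.1, -0.2]
opening: 0.039
grip_force: 0.0
scene knob 114 [590.5  34.9  88.3] ((589.4146118164062, 32.27463150024414), 15.120460510253906)
scene tab 62 [556.4 -11.4  63.5] ((558.7592163085938, -13.44180965423584), 19.47641944885254)
```

View pics/rel.png

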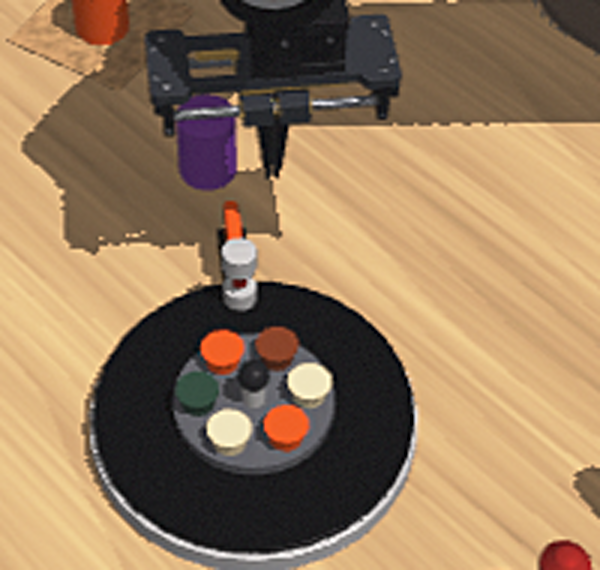

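The knob stands raised at crop (240,260) with red stem showing. The tab at (233,220) is free, and the closed fingers are behind it on the clockwise side. Descending.

```bash
python3 -m inch '[[0,0,0,0,0,3,1],[0,0,0,0,0,3,1],[0,0,0,0,0,1.7,1],[0,0,0,0,0,0,1],[0,0,0,0,0.5,0,1],[0,0,0,0,0.5,0,1],[0,0,0,0,0.2,0,1],[0,0,0,0,0,0,1]]'
```

```text
t: 17.32
eef_pos: [538.4, -0.7, 45.9]
tcp_rot: [3.141, -0.0, 0.94]
ft_force: [0.2, -0.5, -0.1]
opening: 0.003
grip_force: 0.0
```

```bash
python3 -m inch '[[0,0,-0.02,-0.04,0.32,0,1],[0,0,-0.02,-0.04,0.32,0,1],[0,0,-0.02,-0.04,0.32,0,1],[0,0,0,0,0,0,1]]'
```

```text
t: 17.82
eef_pos: [545.6, -7.2, 45.6]
tcp_rot: [3.141, -0.0, 1.0]
ft_force: [-0.2, 0.5, -0.3]
opening: 0.001
grip_force: 0.0
```

```bash
python3 -m inch '[[0,0,-0.02,-0.04,0.32,0,1],[0,0,-0.02,-0.04,0.32,0,1],[0,0,-0.02,-0.04,0.32,0,1],[0,0,0,0,0,0,1]]'
```

```text
t: 18.32
eef_pos: [553.4, -13.5, 45.6]
tcp_rot: [3.14, -0.0, 1.06]
ft_force: [0.5, -0.0, 0.3]
opening: 0.007
grip_force: 0.0
```

```bash
python3 - <<'E'
from h import *
p=env.read_camera("scene"); P=cloud(p); save(p,'push.png',(230,110,430,300),3)
q=P[(np.hypot(P[...,0]-590,P[...,1]-33)<40)&(P[...,2]>74)&(P[...,2]<100)]
print(len(q),np.median(q,0).round(1),cv2.minEnclosingCircle(q[:,:2].astype(np.float32)))
E
```

```text
127 [600.1  29.   87.5] ((597.57861328125, 26.98914909362793), 15.11005973815918)
```

View pics/push.png

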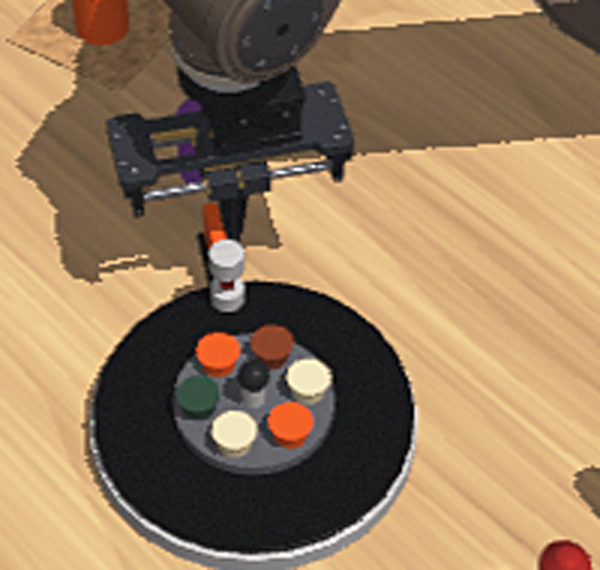

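The knob at crop (227,260) has moved about 10 mm, so the fingers do push the tab and the pin is still up on the track (θ about 1.09). I go on in short moves with a force guard between them.

```bash
cat > g.py <<'E'
from cell import env; import numpy as np,sys
f=np.hypot(*env.state()['ft_force'][:2]); print('F',round(f,1)); sys.exit(int(f>6))
E
python3 -m inch '[[0,0,-0.01,-0.01,0.16,0,1],[0,0,-0.01,-0.01,0.16,0,1],[0,0,-0.01,-0.01,0.16,0,1]]' | grep -E 'eef|ft' && python3 g.py && python3 -m inch '[[0,0,-0.01,-0.01,0.16,0,1],[0,0,-0.01,-0.01,0.16,0,1],[0,0,-0.01,-0.01,0.16,0,1]]'| grep -E 'eef|ft' && python3 g.py && python3 -m inch '[[0,0,-0.01,-0.01,0.16,0,1],[0,0,-0.01,-0.01,0.16,0,1],[0,0,-0.01,-0.01,0.16,0,1]]'| grep -E 'eef|ft' && python3 g.py
```

```text
eef_pos: [556.6, -15.7, 45.6]
ft_force: [-3.8, 0.5, 1.6]
F 3.8
eef_pos: [561.0, -18.2, 45.5]
ft_force: [-4.9, -0.5, -0.7]
F 5.0
eef_pos: [565.3, -20.4, 45.5]
ft_force: [-4.7, -0.8, -0.6]
F 4.8
```

```bash
sed -i 's/f>6/f>9/' g.py
python3 -m inch '[[0,0,-0.01,-0.01,0.16,0,1],[0,0,-0.01,-0.01,0.16,0,1],[0,0,-0.01,-0.01,0.16,0,1]]' | grep -E 'eef|ft' && python3 g.py && python3 -m inch '[[0,0,-0.01,-0.01,0.16,0,1],[0,0,-0.01,-0.01,0.16,0,1],[0,0,-0.01,-0.01,0.16,0,1]]'| grep -E 'eef|ft' && python3 g.py && python3 -m inch '[[0,0,-0.01,-0.01,0.16,0,1],[0,0,-0.01,-0.01,0.16,0,1],[0,0,-0.01,-0.01,0.16,0,1]]'| grep -E 'eef|ft' && python3 g.py && python3 -m inch '[[0,0,-0.01,-0.01,0.16,0,1],[0,0,-0.01,-0.01,0.16,0,1],[0,0,-0.01,-0.01,0.16,0,1]]'| grep -E 'eef|ft' && python3 g.py
```

```text
eef_pos: [569.7, -22.6, 45.6]
ft_force: [-4.4, -0.6, -1.0]
F 4.4
eef_pos: [574.0, -24.7, 45.6]
ft_force: [-4.6, -1.1, -1.0]
F 4.7
eef_pos: [578.4, -26.6, 45.6]
ft_force: [-4.2, -0.9, -0.8]
F 4.3
eef_pos: [582.9, -28.4, 45.6]
ft_force: [-4.2, -2.1, -0.1]
F 4.7
```

```bash

python3 -m inch '[[0,0,-0.01,-0.01,0.16,0,1],[0,0,-0.01,-0.01,0.16,0,1],[0,0,-0.01,-0.01,0.16,0,1]]' | grep -E 'eef|ft' && python3 g.py && python3 -m inch '[[0,0,-0.01,-0.01,0.16,0,1],[0,0,-0.01,-0.01,0.16,0,1],[0,0,-0.01,-0.01,0.16,0,1]]'| grep -E 'eef|ft' && python3 g.py && python3 -m inch '[[0,0,-0.01,-0.01,0.16,0,1],[0,0,-0.01,-0.01,0.16,0,1],[0,0,-0.01,-0.01,0.16,0,1]]'| grep -E 'eef|ft' && python3 g.py && python3 -m inch '[[0,0,-0.01,-0.01,0.16,0,1],[0,0,-0.01,-0.01,0.16,0,1],[0,0,-0.01,-0.01,0.16,0,1]]'| grep -E 'eef|ft' && python3 g.py
```

```text
eef_pos: [587.4, -30.1, 45.6]
ft_force: [-3.5, -1.3, -0.2]
F 3.7
eef_pos: [592.0, -31.6, 45.6]
ft_force: [-4.7, -2.9, -0.0]
F 5.5
eef_pos: [596.8, -32.9, 45.7]
ft_force: [-3.4, -1.9, -1.2]
F 3.9
eef_pos: [601.8, -34.2, 45.8]
ft_force: [0.3, -0.3, -0.4]
F 0.4
```

Force vanished, so the pin may have dropped. Checking the knob height.

```bash
cat > k.py <<'E'
from h import *
p=env.read_camera("scene"); P=cloud(p); save(p,'snap.png',(230,110,430,300),3)
q=P[(np.abs(np.hypot(P[...,0]-650,P[...,1]-117.5)-105)<18)&(P[...,0]>560)&(P[...,0]<680)&(P[...,1]<45)&(P[...,2]>55)&(P[...,2]<100)]
print(len(q),np.percentile(q[:,2],[50,80,95]),cv2.minEnclosingCircle(q[:,:2].astype(np.float32)))
E
python3 k.py
```

```text
142 [77.79176729 80.29757108 81.62989099] ((631.2808837890625, 13.87251091003418), 14.209668159484863)
```

View pics/snap.png

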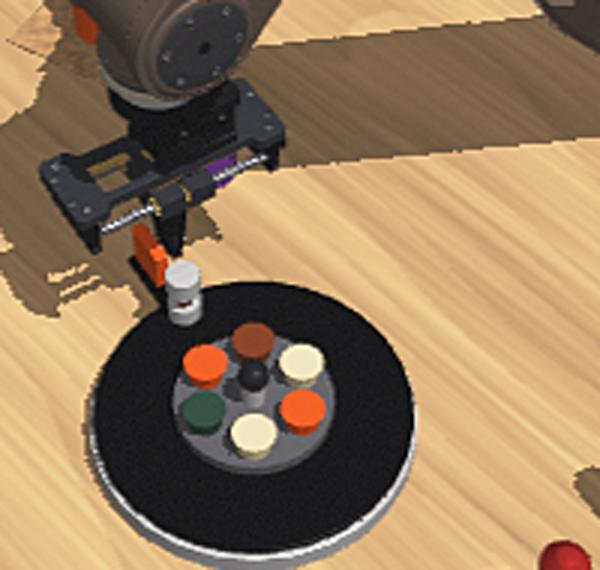

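The knob is down at z 80 (crop (183,290), little stem showing). I push gently once to feel that it is locked.

```bash
python3 -m inch '[[0,0,-0.01,-0.01,0.16,0,1],[0,0,-0.01,-0.01,0.16,0,1]]' | grep -E 'eef|ft' && python3 g.py && python3 -m inch '[[0,0,-0.01,-0.01,0.16,0,1],[0,0,0,0,0,0,1]]'| grep -E 'eef|ft' && python3 g.py && python3 -m inch '[[0,0,-0.01,-0.01,0.16,0,1],[0,0,0,0,0,0,1]]'| grep -E 'eef|ft' && python3 g.py && python3 k.py
```

```text
eef_pos: [604.4, -35.0, 45.7]
ft_force: [0.2, -0.9, 0.3]
F 0.9
eef_pos: [605.9, -35.3, 45.6]
ft_force: [0.1, 0.3, -0.3]
F 0.4
eef_pos: [607.4, -35.7, 45.6]
ft_force: [-0.4, -0.5, 0.5]
F 0.6
144 [78.07845358 80.55245201 82.05278677] ((633.499267578125, 13.646349906921387), 15.216829299926758)
```

```bash
python3 -m inch '[[0,0,-0.01,-0.01,0.16,0,1],[0,0,0,0,0,0,1]]'| grep -E 'eef|ft' && python3 g.py && python3 -m inch '[[0,0,-0.01,-0.01,0.16,0,1],[0,0,0,0,0,0,1]]'| grep -E 'eef|ft' && python3 g.py && python3 -m inch '[[0,0,-0.01,-0.01,0.16,0,1],[0,0,0,0,0,0,1]]'| grep -E 'eef|ft' && python3 g.py ; python3 k.py
```

```text
eef_pos: [609.1, -36.0, 45.6]
ft_force: [-0.3, 0.1, 0.1]
F 0.3
eef_pos: [610.7, -36.3, 45.6]
ft_force: [0.1, -0.0, -0.1]
F 0.1
eef_pos: [611.7, -36.5, 45.5]
ft_force: [-4.7, -1.6, 1.8]
F 5.0
142 [78.30493566 80.51100822 82.66695639] ((636.3841552734375, 13.879144668579102), 15.989123344421387)
```

```bash
python3 -m inch '[[0,0,-0.005,-0.005,0.08,0,1],[0,0,0,0,0,0,1]]'| grep -E 'eef|ft' && python3 g.py && python3 -m inch '[[0,0,-0.01,-0.01,0.1,0,1],[0,0,0,0,0,0,1]]'| grep -E 'eef|ft'
```

```text
eef_pos: [612.0, -36.6, 45.5]
ft_force: [-6.7, 0.5, 3.1]
F 6.7
eef_pos: [612.2, -36.8, 45.5]
ft_force: [-10.4, -0.0, 6.0]
```

The tool stalls and the force climbs to 10 N, so the carousel is locked. Backing off and lifting clear.

```bash
python3 -m inch '[[0,0,0,0,-1,0,1],[0,0,0,0,-1,0,1],[0,0,0,0,0,-4,1],[0,0,0,0,0,-5,1],[0,0,0,0,0,-5,1],[0,0,0,-4,-4,0,1],[0,0,0,-4,-4,0,1],[0,0,0,0,0,0,1],[0,0,0,0,0,0,1]]'; python3 k.py; python3 - <<'E'
from h import *
p=env.read_camera("scene"); P=cloud(p); save(p,'end.png')
q=P[(np.hypot(P[...,0]-452,P[...,1]+317)<60)&(P[...,2]>65)&(P[...,2]<85)]
print(len(q),cv2.minEnclosingCircle(q[:,:2].astype(np.float32)) if len(q)>3 else 0)
E
```

```text
t: 25.78
eef_pos: [507.0, -107.0, 185.9]
tcp_rot: [3.14, 0.0, 1.474]
ft_force: [0.2, -0.3, 0.0]
opening: 0.002
grip_force: 0.0
142 [78.06676909 80.17145428 81.30057991] ((635.78271484375, 13.99029541015625), 15.586376190185547)
72 ((463.11907958984375, -314.221923828125), 24.77972412109375)
```

View pics/end.png

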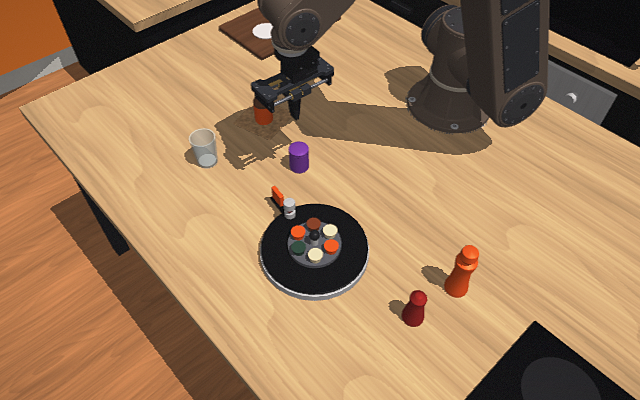

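The final picture shows the carousel locked with the knob down at (289,208), the pot still on the mat at (263,112), partly behind the gripper, and the bystanders unmoved.

```bash
python3 -c "
from cell import env; print(env.job_done())"
```

```text
the job is handed in; nothing more can be done
None
```

I put the pot upright on the mat, turned the carousel counter-clockwise to its second stop, felt it lock at about 10 N with the knob at its home height, and handed the job in (no verdict was returned).

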